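Push the sticky dough scraper into the soiled-tool drop box

ROBOT

A 7-joint arm with a two-finger parallel gripper is mounted at the origin on the work surface; the furniture and walls round the work are solid. World frame = base frame: x ahead of the robot, y to its left, z up, the work surface at z = 0. Lengths are in m, angles in rad, forces in N, time in s.
With the tool pointing down it reaches from about 0.4 to 0.85 m from the base axis. Payload 10.4 kg.
Tool frame: the origin (TCP) lies between the finger pads; the fingertips stand 17 mm ahead of it and the grasp point (between the pads) lies 2 mm behind it; z points along the fingers, y is the direction in which the jaws open and shut (so a half turn about z gives the same grasp; the last joint's range is limited). The gripper opens to 85 mm and grips with 20 to 120 N. Pads are 22 mm wide; open, the fingers measure 114 mm over their backs; the gripper's body (76 mm by 85 mm) begins 54 mm behind the grasp point. The pads swing forward as they close: fully open they stand 13 mm farther back than shut.
Start: joints at [-1.364, 0.332, -0.065, 1.46, 0.022, 1.35, -0.088], TCP at [0.142, 0.609, 0.248] pointing down, gripper open.
Joint ranges: [-2.6, 2.6], [-0.5, 2.12], [-1.47, 1.34], [0.16, 2.42], [-1.27, 4.41], [0.06, 2.06], [-2.6, 2.6]. Speed limits (rad/s): [2.22, 2.22, 2.79, 2.79, 3.14, 3.14, 3.14].

INTERFACE

Orientations are given as a unit quaternion [x, y, z, w].
In Python, from workcell import manip gives the robot as it stands.
- The arm moves only by the tool jog_arm, never from a script. Its argument "steps" is one flat list of numbers, 5 for each row, row after row: the finger opening in m, from 0 to 0.0854, then the shift along the tool's x, y, z in m, then the turn about the tool's z in rad. In form: [gripper, x, y, z, twist, gripper, x, y, z, twist, ...]. A call has exactly 10 rows; each row is the pose to reach, as a shift and turn from the pose commanded when the call began, along the tool's axes at that moment; what a row does not reach only later rows make up. A row lasts 1/10 s, in which the tool goes at most 50 mm and 8.59 degrees, less where a joint would pass 70% of its speed; a pose out of reach is approached as far as the arm can. A call with a gripper value outside its range is refused whole. The fingers move at their own pace and stop on an object; "grip_force" is the grip in N (left out, the last holds). Time passes only in rows, so rows that repeat a pose let the fingers close, or fill a call up. It gives the time, the measured TCP pose, the force and the opening at its end, in the units of the state.
- manip.get_obs(): the state, without advancing time (a new reading comes with each control period).
- manip.camera(name): name is "scene" or "top" or "wrist"; returns (picture, depth): 480x640x3 uint8, red, green, blue; 480x640 float32, m along the optical axis (not along the pixel's ray), 0 where there is no reading.
- manip.calibration(name): a dict with "mtx" (3x3 intrinsics, pixels), "world_to_cam" (4x4, takes a point from world to camera coordinates). Camera axes: x right, y down, z forward; pixel columns grow to the right and rows downward; lengths in m; the calibration is good to about 2 mm. A picture is of the moment at which its call begins: read the wrist's pose just before it. calibration takes no time and is no camera call; for the wrist camera it gives the pose at the moment of the call.
- manip.hand_in(): hands the job in, once; it reports no verdict.
The state is a dict: "clock": time; "joint_pos": joint angles; "joint_velocities": joint speeds; "tau": joint torques, N m; "position": TCP position; "ee_rot": TCP orientation; "ft_force": force on the tool from outside, world axes, zero at the start; "torque": the same for the moment, N m; "grip_width": opening from 0.0 (shut) to 1.0 (fully open).
Only numpy, scipy, OpenCV 4.12 (cv2) and the standard library are available. Lean on these libraries where they do the work, as an engineer would, in place of code of your own. Each camera call takes 0.05 s, during which the arm holds its last target.

TASK

Send the sticky dough scraper off to the wash-up without picking it up: press the blue paddle of the soiled-tool box down with one fingertip and, while that holds the spring flap well open, push the scraper with the other fingertip along the trough and in under the flap until it slides down the chute. Neither lift the scraper nor let it touch the flap; only when it has gone down let the paddle up, so that the flap springs shut. Leave the other things where they stand.

Things in the scene. Friction and masses are not known exactly. Their poses are not given: they have to be found in the camera images.
- tool_box: Stainless soiled-tool drop box, fixed to the table. Origin on the table top under the feed trough; +x runs along the trough into the mouth, +y to the left of that, z up (box frame, mm). The box proper: x 140 to 306, y -60 to 114, roof with clear window at z 207. Its front is a plain upright face, so a finger must stay in front of x 140.
- trough (a point): On the trough deck: box frame x 0, y 0, z 135; axes as the box. The steel deck runs level from x -99 (open end) to the mouth at x 140, 98 wide between two curbs (4 thick, 7 high, from x -88). It stands on an 88 wide pedestal; beside it, on the left, is only the paddle.
- mouth (a point): Middle of the mouth's lower edge: box frame x 140, y 0, z 135. The mouth is 100 wide and 55 high above the deck.
- sill (a point): Middle of the sill edge where the deck ends inside: box frame x 150, y 0, z 135. Behind it a 44 degree ramp falls to the box floor (z 6). With its middle 5 to 20 mm past this edge the scraper tips nose down, rear end swinging up to 65 mm above the deck, and slides down by itself, if the pushing tip is then drawn back some 10 mm (friction on a tip left against its rear end can hold it up).
- paddle (a joint): Press paddle, a long key with ribbed blue top, left (+y) of the trough: box y 66 to 103, from x -96 (free end) to 136, hinged in the box at x 160, z 139, axis along y. Value in rad: 0 up, flap shut; 0.22 level, its top then at z 145 (10 mm above the deck) all along, so a fingertip can slide along it at one height; stop at 0.24. The flap turns 6.1 times as far.
- paddle_end (a point): Middle of the free end of the paddle's blue top, moves with it; paddle up: about box x -91, y 84.5, z 201. A spring lifts the paddle when let go: its net torque on the hinge is about 0.2 N m with the paddle up and 0.46 N m level (1 to 2 N at the free end, 4 N half way along, more close to the box).
- flap: Aluminium flap just inside the mouth, 98 wide, 57 high, hanging from a level axis along the box's y at box x 146, z 193; lower edge 1 mm above the deck when shut. Pressing the paddle swings it inward and up: lower edge 31 mm above the deck at paddle 0.18, 45 mm at 0.22. Origin on its axis; z vertical when shut. The scraper must not touch it.
- scraper: Bench (dough) scraper, about 140 g, lying in the trough, its length along the trough: round black handle 164 mm long and 26 high, beside a pale blade 150 long. Origin: middle of its underside; its -y axis points along the box's +x, its x axis to the box's +y. Handle at its x 19 to 45, y -82 to 82 (on the paddle's side); blade at x -45 to 30, up to 14 high.
- handle_end (a point): Middle of the end face of the scraper's black handle that is away from the mouth, 13 mm above the deck: scraper frame x 32, y 82, z 13. The fingertip pushes here. The handle's other end starts 8 to 36 mm in front of the mouth.
- timer: White wind-up kitchen timer with a red knob, 62 mm across, 44 mm high. Origin: middle of its underside. Bystander, must stay.
- iced_cupcake_a: Iced vanilla cupcake, 75 mm across, 74 mm high. Origin: middle of its underside. Bystander, must stay.
- iced_cupcake_b: Second iced vanilla cupcake, 75 mm across, 73 mm high. Origin: middle of its underside. Bystander, must stay.
- clear_cup: Clear deli cup with an orange filling, 109 mm across, 72 mm high. Origin: middle of its underside. Bystander, must stay.
- foil_cups: Nested stack of foil baking cups, 72 mm across, 61 mm high. Origin: middle of its underside. Bystander, must stay.

How it is judged:
By the outcome, as a careful person would: the job done as asked, in the order asked, and still so for the second after the job is handed in, with the robot touching nothing.
It also fails if it takes over 51 s, if anything falls off the work surface, if the arm or the gripper's body presses on something with over 40 N, if the wrist force passes 120 N, or if a joint passes its speed limit or range.

## Working session

There is one attempt and no reset: what is moved stays moved. The work goes in short steps, Python scripts to look and compute and a tool call to move; the robot and the scene stay as the last step left them, time stands still between calls to the robot, and variables do not carry over. Pictures are saved under pics/ and viewed, and the job is handed in when it is done.

Besides the shell and the picture viewer there is one more tool, called as a command line: name --argument value ..., lists and objects as JSON in quotes. jog_arm: Moves the arm, as the interface text tells. Its arguments: {"type":"object","properties":{"steps":{"type":"array"},"grip_force":{"type":"number"}},"required":["steps"]}

```bash
mkdir -p pics; ls; cat > h.py <<'E'
from workcell import manip
import numpy as np, cv2
def snap(n,f):
    p,d=manip.camera(n); c=manip.calibration(n)
    cv2.imwrite(f'pics/{f}.png',p[:,:,::-1]); np.savez(f'pics/{f}.npz',p=p,d=d,K=c['mtx'],T=c['world_to_cam'])
def pt(f,u,v,z=None):
    a=np.load(f'pics/{f}.npz');K,T=a['K'],a['T'];d=a['d'];Ti=np.linalg.inv(T)
    r=np.linalg.inv(K)@[u,v,1]
    if z is None: return (Ti@np.r_[r*d[int(v),int(u)],1])[:3]
    o=Ti[:3,3];w=Ti[:3,:3]@r; return o+w*(z-o[2])/w[2]
def px(f,P):
    a=np.load(f'pics/{f}.npz');q=a['K']@(a['T']@np.r_[P,1])[:3];return q[:2]/q[2]
E
python3 - <<'E'
from h import *
print(manip.get_obs())
snap('top','t0');snap('scene','s0')
for n in('top','scene'):print(manip.calibration(n))
E
```

```text
pics
{'clock': 0.0, 'joint_pos': array([-1.36357694,  0.33287181, -0.06472204,  1.46094836,  0.021617  ,
        1.34991422, -0.08848801]), 'joint_velocities': array([ 1.91639578e-05,  2.08323667e-03, -7.10856146e-04,  2.63422911e-05,
        2.95385545e-04, -1.01777436e-04,  8.06440651e-04]), 'tau': array([-6.61527902e-04, -6.25458455e+01,  4.86862706e-02, -3.91604626e+01,
        1.61767309e-02,  1.00071533e-02,  2.53957461e-05]), 'position': array([0.1422915 , 0.60821786, 0.24751266]), 'ee_rot': array([ 1.14628290e-01,  9.93408190e-01, -7.21330975e-04, -4.42655369e-05]), 'ft_force': array([ 0.42561991, -0.24797655,  1.34127898]), 'torque': array([-0.02197876,  0.02465571, -0.01369535]), 'grip_width': 1.0023674200004917}
{'mtx': array([[607.80623925,   0.        , 329.72924238],
       [  0.        , 607.80623925, 242.07738532],
       [  0.        ,   0.        ,   1.        ]]), 'world_to_cam': array([[ 0.00559431, -0.9998241 , -0.01790154, -0.13275229],
       [-0.98609907, -0.00254284, -0.16613899,  0.59512693],
       [ 0.16606424,  0.01858212, -0.98593984,  1.21829764],
       [ 0.        ,  0.        ,  0.        ,  1.        ]])}
{'mtx': array([[589.77057733,   0.        , 322.36521865],
       [  0.        , 589.77057733, 247.36546416],
       [  0.        ,   0.        ,   1.        ]]), 'world_to_cam': array([[ 0.84030752, -0.54195476, -0.01297355, -0.56466891],
       [-0.39683517, -0.59864123, -0.69580926,  0.22835194],
       [ 0.36933064,  0.58984212, -0.71810943,  1.03362778],
       [ 0.        ,  0.        ,  0.        ,  1.        ]])}
```

View pics/t0.png

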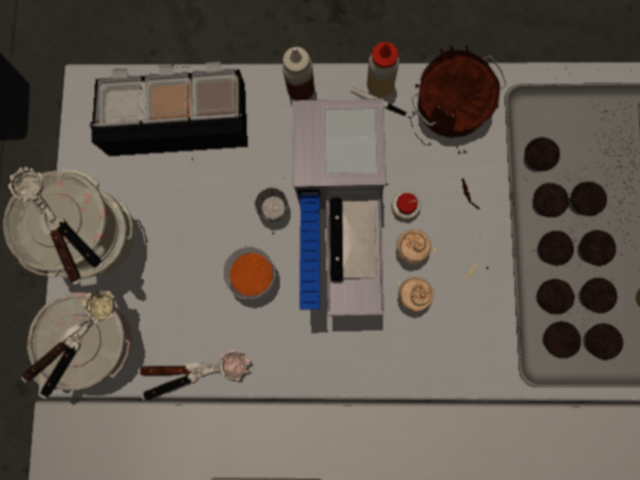

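View pics/s0.png

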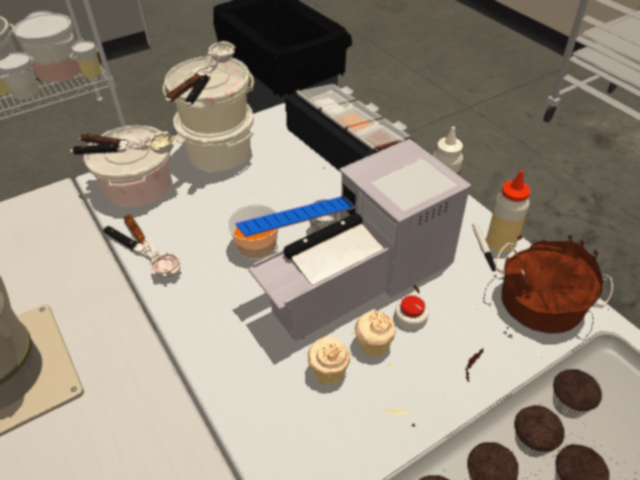

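```bash
python3 - <<'E'
from h import *
im=cv2.imread('pics/t0.png')[85:335,220:440]
cv2.imwrite('pics/t0c.png',cv2.resize(im[:125],None,fx=3.6,fy=3.6,interpolation=cv2.INTER_CUBIC))
cv2.imwrite('pics/t0d.png',cv2.resize(im[105:],None,fx=3.6,fy=3.6,interpolation=cv2.INTER_CUBIC))
E
```

```text
(no output)
```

View pics/t0c.png

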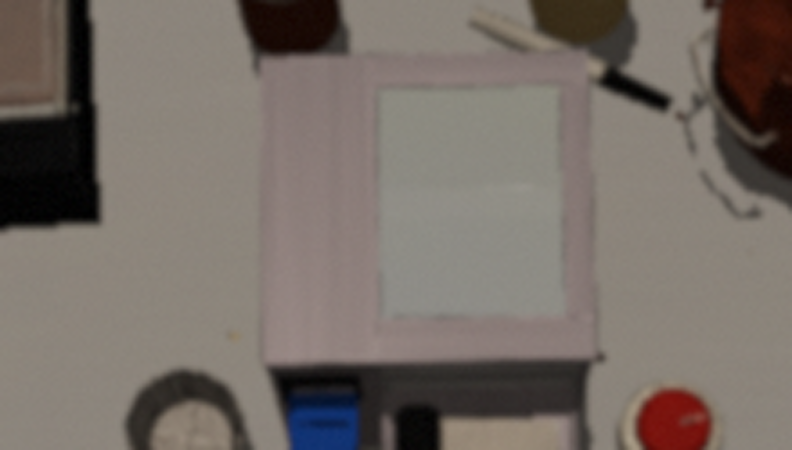

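View pics/t0d.png

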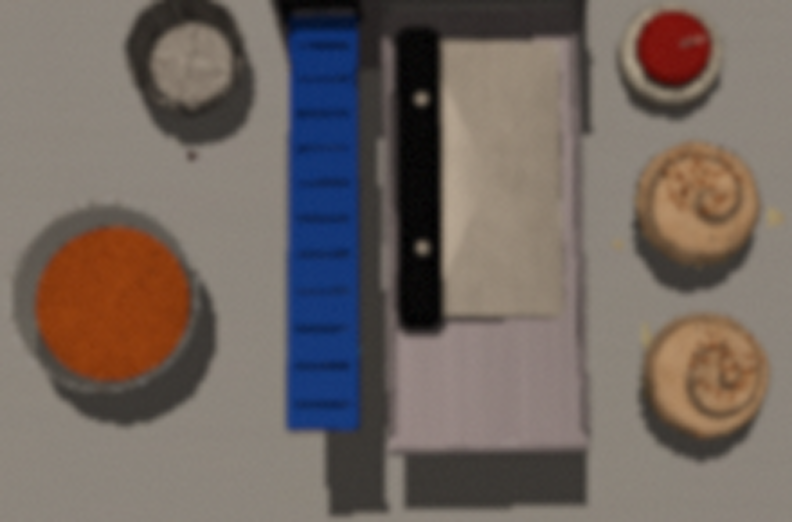

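```bash
python3 - <<'E'
from h import *
np.set_printoptions(precision=4,suppress=True)
c=lambda x,y:(220+x/3.6,85+y/3.6)
d=lambda x,y:(220+x/3.6,190+y/3.6)
for n,p,z in [('roofTL',c(262,57),.207),('TR',c(589,55),.207),('BL',c(263,362),.207),('BR',c(597,358),.207),
 ('deckL',d(393,452),.135),('deckR',d(588,449),.135),('padL',d(287,430),.201),('padR',d(358,430),.201),
 ('hL',d(398,330),.148),('hR',d(441,330),.148),('hfarL',d(398,30),.148),('hfarR',d(438,30),.148),('bladeNR',d(558,316),.14),('bladeNL',d(445,316),.14),('bladeFR',d(565,40),.14)]:
  print(n,pt('t0',*p,z), pt('t0',*p))
for n,u,v in [('roof',310,150),('deck',355,300),('blade',365,240),('handle',336,240),('padend',310,300),('padmid',311,250)]: print(n,pt('t0',u,v))
# box fit from roof+deck corners
B=np.array([[306,114],[306,-60],[140,114],[140,-60],[-99,49],[-99,-49]])/1000
W=np.array([pt('t0',*p,z)[:2] for p,z in [(c(262,57),.207),(c(589,55),.207),(c(263,362),.207),(c(597,358),.207),(d(393,452),.135),(d(588,449),.135)]])
Bm,Wm=B.mean(0),W.mean(0);H=(B-Bm).T@(W-Wm);U,S,V=np.linalg.svd(H);R=V.T@U.T;t=Wm-R@Bm
print('yaw',np.arctan2(R[1,0],R[0,0]),'t',t,'\nres mm',(W-(B@R.T+t))*1000)
E
```

```text
roofTL [ 0.8404 -0.0617  0.207 ] [ 0.9292 -0.0437 -0.0057]
TR [ 0.8412 -0.2337  0.207 ] [ 0.9285 -0.249  -0.0019]
BL [ 0.6749 -0.0648  0.207 ] [ 0.6758 -0.0645  0.2035]
BR [ 0.6772 -0.2363  0.207 ] [ 0.6779 -0.2365  0.2041]
deckL [ 0.4394 -0.1317  0.135 ] [ 0.4392 -0.1318  0.1407]
deckR [ 0.4415 -0.2345  0.135 ] [ 0.4415 -0.2345  0.1352]
padL [ 0.447  -0.0799  0.201 ] [ 0.4471 -0.0798  0.1989]
padR [ 0.4472 -0.1154  0.201 ] [ 0.4587 -0.1082 -0.0033]
hL [ 0.5027 -0.1342  0.148 ] [ 0.5044 -0.1339  0.1321]
hR [ 0.5028 -0.1568  0.148 ] [ 0.5046 -0.1569  0.1305]
hfarL [ 0.6651 -0.1333  0.148 ] [ 0.6691 -0.133   0.1315]
hfarR [ 0.6651 -0.1549  0.148 ] [ 0.6692 -0.1549  0.1312]
bladeNR [ 0.5113 -0.2189  0.14  ] [ 0.5118 -0.2192  0.1357]
bladeNL [ 0.5111 -0.159   0.14  ] [ 0.5102 -0.1589  0.148 ]
bladeFR [ 0.6616 -0.2237  0.14  ] [ 0.6629 -0.2241  0.1342]
roof [ 0.7424 -0.0956  0.2101]
deck [ 0.4694 -0.1809  0.1321]
blade [ 0.5843 -0.2001  0.141 ]
handle [ 0.5804 -0.1443  0.1629]
padend [ 0.4646 -0.0978  0.1927]
padmid [ 0.5592 -0.0978  0.1753]
yaw 0.019884123218119054 t [ 0.5372 -0.1807] 
res mm [[-0.3977 -1.0089]
 [-3.0707  0.9488]
 [ 0.0502 -0.8237]
 [-1.1518  1.6473]
 [ 2.2281  2.06  ]
 [ 2.3419 -2.8235]]
```

```bash
python3 - <<'E'
from h import *
np.set_printoptions(precision=3,suppress=True,linewidth=150)
for f in('t0','s0'):
  a=np.load(f'pics/{f}.npz');d=a['d'];v,u=np.mgrid[:480,:640]
  P=np.stack([(u-a['K'][0,2])/a['K'][0,0]*d,(v-a['K'][1,2])/a['K'][1,1]*d,d,np.ones_like(d)],-1)@np.linalg.inv(a['T']).T
  P=P[d>0]
  print(f,'rows x 0..0.6 step .1, cols y -.3...7')
  for x in np.arange(0,.9,.1):
    print(round(x,1),[ (lambda q: round(float(np.percentile(q,99)),2) if len(q)>20 else None)(P[(abs(P[:,0]-x-.05)<.05)&(abs(P[:,1]-y-.05)<.05)][:,2]) for y in np.arange(-.3,.8,.1)])
o=manip.get_obs();print(o['position'])
def tool(p,R):return R.T@(p)
from scipy.spatial.transform import Rotation as Ro
R=Ro.from_quat(o['ee_rot']).as_matrix();print(R)
yb=.018;Rb=np.array([[np.cos(yb),-np.sin(yb)],[np.sin(yb),np.cos(yb)]]);t=np.array([.5378,-.181])
for bx,by in[(-61,60),(-61,36),(-61,84.5)]:print(bx,by,Rb@[bx/1e3,by/1e3]+t)
tgt=Rb@[-.061,.0603]+t
for w in[(.142,.609,.35),(.36,.36,.35),(*tgt,.35),(*tgt,.26)]:print(w,R.T@(np.array(w)-o['position']))
E
```

```text
t0 rows x 0..0.6 step .1, cols y -.3...7
0.0 [None, None, None, None, None, None, None, None, None, None, None]
0.1 [0.01, 0.01, 0.01, 0.01, 0.01, 0.01, 0.01, 0.01, None, -0.87, -0.87]
0.2 [0.01, 0.01, 0.01, 0.01, 0.01, 0.02, 0.11, 0.12, None, None, None]
0.3 [0.0, 0.01, 0.01, 0.03, 0.02, 0.11, 0.13, 0.13, None, None, None]
0.4 [0.14, 0.2, 0.2, 0.07, 0.0, 0.14, 0.22, 0.11, None, None, None]
0.5 [0.14, 0.19, 0.19, 0.07, 0.0, 0.23, 0.23, 0.21, None, None, None]
0.6 [0.21, 0.21, 0.21, 0.06, 0.0, 0.21, 0.24, 0.24, None, None, None]
0.7 [0.21, 0.21, 0.21, 0.05, 0.0, 0.07, 0.19, 0.0, None, None, None]
0.8 [0.21, 0.21, 0.21, 0.11, 0.11, 0.11, 0.11, 0.0, None, None, None]
s0 rows x 0..0.6 step .1, cols y -.3...7
0.0 [0.01, 0.02, 0.18, 0.18, 0.01, 0.01, 0.01, 0.01, None, None, None]
0.1 [0.01, 0.01, 0.02, 0.02, 0.01, 0.01, 0.01, 0.01, None, None, None]
0.2 [0.01, 0.01, 0.01, 0.01, 0.02, 0.02, 0.11, 0.12, None, None, None]
0.3 [0.0, 0.0, 0.0, 0.03, 0.02, 0.11, 0.13, 0.13, None, None, -0.87]
0.4 [0.14, 0.2, 0.2, 0.07, 0.0, 0.14, 0.22, 0.11, None, None, None]
0.5 [0.14, 0.19, 0.19, 0.07, 0.01, 0.23, 0.23, 0.22, None, None, None]
0.6 [0.21, 0.21, 0.21, 0.06, 0.01, 0.21, 0.24, 0.25, None, None, None]
0.7 [0.21, 0.21, 0.21, 0.02, 0.01, 0.09, 0.19, 0.01, None, None, None]
0.8 [0.21, 0.21, 0.21, 0.11, 0.11, 0.11, 0.11, 0.01, None, None, None]
[0.142 0.608 0.248]
[[-0.974  0.228 -0.   ]
 [ 0.228  0.974 -0.001]
 [-0.    -0.001 -1.   ]]
-61 60 [ 0.476 -0.122]
-61 36 [ 0.476 -0.146]
-61 84.5 [ 0.475 -0.098]
(0.142, 0.609, 0.35) [ 0.     0.001 -0.102]
(0.36, 0.36, 0.35) [-0.269 -0.192 -0.102]
(np.float64(0.4757245403438393), np.float64(-0.12180770904521115), 0.35) [-0.491 -0.635 -0.102]
(np.float64(0.4757245403438393), np.float64(-0.12180770904521115), 0.26) [-0.491 -0.635 -0.012]
```

jog_arm --steps '[0.034,0,0,-0.045,0,0.034,-0.02,-0.014,-0.085,0,0.034,-0.055,-0.039,-0.102,-0.04,0.034,-0.093,-0.066,-0.102,-0.08,0.034,-0.131,-0.093,-0.102,-0.12,0.034,-0.169,-0.12,-0.102,-0.16,0.034,-0.205,-0.146,-0.102,-0.2,0.034,-0.24,-0.171,-0.102,-0.24,0.034,-0.269,-0.192,-0.102,-0.248,0.034,-0.269,-0.192,-0.102,-0.248]' --grip_force 40

```text
clock: 1.1
position: [0.3644, 0.3558, 0.3505]
ee_rot: [-0.005, 1.0, -0.0, 0.001]
ft_force: [0.2, 0.0, -0.6]
grip_width: 0.396
```

```bash
cat >> h.py <<'E'
from scipy.spatial.transform import Rotation as Ro
yb=.018;Rb=np.array([[np.cos(yb),-np.sin(yb)],[np.sin(yb),np.cos(yb)]]);tb=np.array([.5378,-.181])
def st():
    np.set_printoptions(precision=4,suppress=True)
    o=manip.get_obs();R=Ro.from_quat(o['ee_rot']).as_matrix()
    print(round(o['clock'],2),o['position'],'box',1e3*Rb.T@(o['position'][:2]-tb),'F',o['ft_force'],'T',o['torque'],'g',o['grip_width']*.0854)
    print('tooly yaw rel box y',np.arctan2(R[1,1],R[0,1])-np.pi/2-yb,'tilt',R[:,2]); return o,R
def go(bx,by,z,o,R):
    w=np.r_[Rb@[bx/1e3,by/1e3]+tb,z];print('shift to',bx,by,z,R.T@(w-o['position']))
E
python3 - <<'E'
from h import *
o,R=st();go(-61,60.3,.35,o,R);go(-61,60.3,.26,o,R)
E
```

```text
1.1 [0.3644 0.3558 0.3505] box [-163.756   539.8579] F [ 0.2039  0.0137 -0.6126] T [-0.0218 -0.0054 -0.0322] g 0.03385867876357681
tooly yaw rel box y -0.007810733043361422 tilt [ 0.0012 -0.0008 -1.    ]
shift to -61 60.3 0.35 [-0.1065 -0.4787  0.001 ]
shift to -61 60.3 0.26 [-0.1064 -0.4787  0.091 ]
```

jog_arm --steps '[0.034,-0.006,-0.03,0,-0.008,0.034,-0.017,-0.078,0,-0.008,0.034,-0.028,-0.126,0,-0.008,0.034,-0.039,-0.174,0,-0.008,0.034,-0.05,-0.222,0,-0.008,0.034,-0.061,-0.27,0,-0.008,0.034,-0.072,-0.318,0,-0.008,0.034,-0.083,-0.366,0,-0.008,0.034,-0.094,-0.414,0,-0.008,0.034,-0.104,-0.46,0,-0.008]'

```text
clock: 2.1
position: [0.473, -0.0993, 0.3504]
ee_rot: [-0.013, 1.0, 0.0, 0.0]
ft_force: [2.2, -0.4, 0.5]
grip_width: 0.399
```

jog_arm --steps '[0.034,-0.003,-0.019,0.02,0,0.034,-0.003,-0.019,0.045,0,0.034,-0.003,-0.019,0.07,0,0.034,-0.003,-0.019,0.085,0,0.034,-0.003,-0.019,0.09,0,0.034,-0.003,-0.019,0.09,0,0.034,-0.003,-0.019,0.09,0,0.034,-0.003,-0.019,0.09,0,0.034,-0.003,-0.019,0.09,0,0.034,-0.003,-0.019,0.09,0]'

```text
clock: 3.1
position: [0.4766, -0.1166, 0.2606]
ee_rot: [-0.013, 1.0, 0.0, 0.0]
ft_force: [0.2, -0.9, -0.6]
grip_width: 0.401
```

```bash
python3 - <<'E'
from h import *
snap('wrist','w1');snap('scene','s1');snap('top','t1')
o,R=st();go(-61,60.3,.26,o,R)
E
```

```text
3.25 [ 0.4765 -0.1166  0.2604] box [-60.1698  65.5085] F [-0.4858 -0.3053  0.0426] T [ 0.0636  0.027  -0.0383] g 0.034136967783660856
tooly yaw rel box y 0.008277304608036013 tilt [ 0.0002  0.0001 -1.    ]
shift to -61 60.3 0.26 [ 0.0009 -0.0052  0.0004]
```

View pics/w1.png

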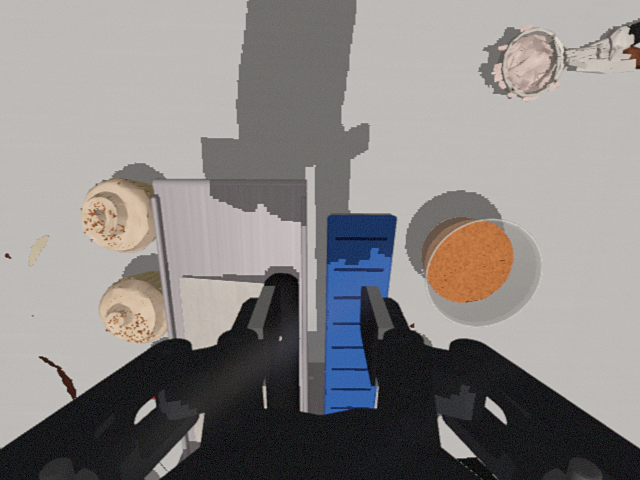

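View pics/s1.png

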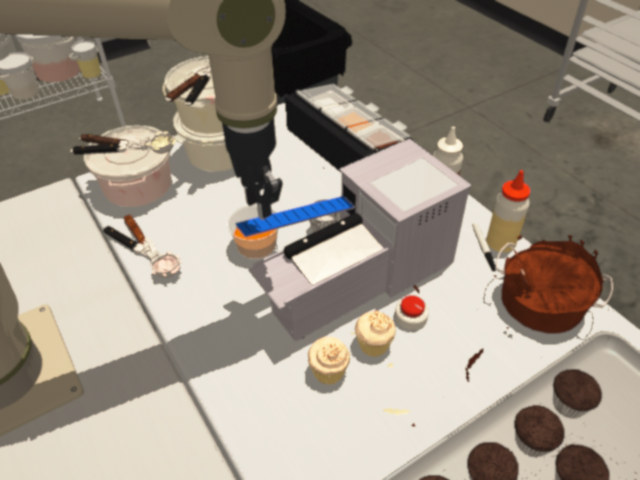

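```bash
python3 - <<'E'
from h import *
im=cv2.imread('pics/w1.png')
cv2.imwrite('pics/w1c.png',cv2.resize(im[165:365,140:405],None,fx=3,fy=3,interpolation=cv2.INTER_CUBIC))
b=lambda p:(1e3*Rb.T@(p[:2]-tb)).round(1)
for n,u,v,z in [('deckL',305,181,.135),('deckR',154,181,.135),('padendR',397,215,.201),('padendL',328,215,.201)]:
  print(n,b(pt('w1',u,v,z)),pt('w1',u,v))
print(manip.calibration('wrist'))
a=np.load('pics/w1.npz')
for u,v in[(258,295),(262,330),(372,295),(380,330),(281,290)]:print(u,v,a['d'][v,u],pt('w1',u,v))
E
```

```text
deckL [-98.   54.4] [ 0.43904713 -0.12846934  0.13317354]
deckR [-97.  -49.4] [ 0.44169364 -0.23219499  0.13478451]
padendR [-89.4 104.8] [ 0.49057563 -0.03294987 -0.00079705]
padendL [-89.1  68.9] [ 4.92544553e-01 -1.07913203e-01 -3.87733904e-04]
{'mtx': array([[364.52511847,   0.        , 320.09963245],
       [  0.        , 364.52511847, 238.58511212],
       [  0.        ,   0.        ,   1.        ]]), 'world_to_cam': array([[-2.75421338e-02,  9.99620591e-01,  3.23112165e-04,
         1.30024524e-01],
       [ 9.59266918e-01,  2.63393692e-02,  2.81270720e-01,
        -4.94945580e-01],
       [ 2.81155492e-01,  8.05674660e-03, -9.59628406e-01,
         2.57576038e-01],
       [ 0.00000000e+00,  0.00000000e+00,  0.00000000e+00,
         1.00000000e+00]])}
258 295 0.26164904 [ 0.51969136 -0.16038719  0.14679798]
262 330 0.11601549 [ 0.46705521 -0.13579494  0.2833412 ]
372 295 0.14013994 [ 0.46568108 -0.09736521  0.25812145]
380 330 0.11752947 [ 0.46680351 -0.097983    0.28200896]
281 290 0.24612121 [ 0.50927751 -0.1424977   0.16007733]
```

View pics/w1c.png

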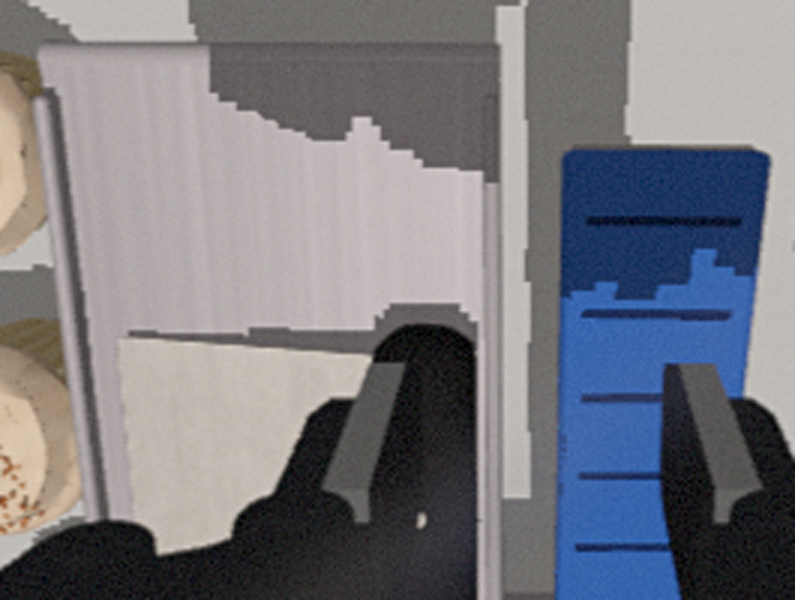

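```bash
python3 - <<'E'
from h import *
c=lambda x,y:(140+x/3,165+y/3)
b=lambda p:(1e3*Rb.T@(p[:2]-tb)).round(1)
for n,x,y,z in [('hL',375,350,.148),('hR',477,350,.148),('hend',425,323,.15),('bladeNR',120,338,.14),('bladeNL',372,354,.14),('curbLtop',490,300,.142),('curbR',95,500,.142),('curbR2',40,100,.142),('curbL2',490,100,.142)]:
  p=pt('w1',*c(x,y),z);print(n,p,b(p),pt('w1',*c(x,y)))
E
```

```text
hL [ 0.50869578 -0.15502869  0.148     ] [-28.6  26.5] [ 0.50757556 -0.15463591  0.15060113]
hR [ 0.50803766 -0.13102585  0.148     ] [-28.9  50.5] [ 0.51353141 -0.13167231  0.13516133]
hend [ 0.50075763 -0.14304523  0.15      ] [-36.4  38.6] [ 0.50664529 -0.14453801  0.13530805]
bladeNR [ 0.51069188 -0.21799577  0.14      ] [-27.8 -36.5] [ 0.51307945 -0.22025282  0.13437938]
bladeNL [ 0.51321384 -0.15698289  0.14      ] [-24.1  24.5] [ 0.50837954 -0.15527118  0.15111285]
curbLtop [ 0.49767015 -0.12837951  0.142     ] [-39.2  53.3] [ 0.49800177 -0.12841337  0.14111568]
curbR [ 0.55402191 -0.22702167  0.142     ] [ 15.4 -46.3] [ 0.5540474  -0.22704028  0.14195789]
curbR2 [ 0.4524053 -0.2305777  0.142    ] [-86.3 -48. ] [ 0.45236136 -0.23047207  0.14223148]
curbL2 [ 0.44961335 -0.12908201  0.142     ] [-87.2  53.5] [ 0.44966224 -0.12909329  0.141726  ]
```

```bash
python3 - <<'E'
from h import *
a=np.load('pics/w1.npz')
for v in(285,286,287,288,289,290):print(v,[(a['d'][v,u].round(3),pt('w1',u,v).round(4)) for u in(370,374)])
for z in(.24,.244,.248,.252):print(z,pt('w1',370,286.7,z),pt('w1',372,286.7,z))
E
```

```text
285 [(np.float32(0.211), array([ 0.4904, -0.0877,  0.1915])), (np.float32(0.211), array([ 0.4903, -0.0854,  0.1915]))]
286 [(np.float32(0.148), array([ 0.4654, -0.0971,  0.2502])), (np.float32(0.149), array([ 0.466 , -0.0953,  0.2488]))]
287 [(np.float32(0.149), array([ 0.4662, -0.097 ,  0.2495])), (np.float32(0.148), array([ 0.4659, -0.0954,  0.2499]))]
288 [(np.float32(0.147), array([ 0.4658, -0.0972,  0.2514])), (np.float32(0.147), array([ 0.4661, -0.0955,  0.2506]))]
289 [(np.float32(0.146), array([ 0.4657, -0.0974,  0.2524])), (np.float32(0.145), array([ 0.4654, -0.0959,  0.2532]))]
290 [(np.float32(0.145), array([ 0.4657, -0.0975,  0.2535])), (np.float32(0.144), array([ 0.4654, -0.096 ,  0.254 ]))]
0.24 [ 0.47019005 -0.0954464   0.24      ] [ 0.47016617 -0.09457534  0.24      ]
0.244 [ 0.46843692 -0.09609008  0.244     ] [ 0.46841369 -0.0952428   0.244     ]
0.248 [ 0.46668379 -0.09673375  0.248     ] [ 0.46666122 -0.09591026  0.248     ]
0.252 [ 0.46493067 -0.09737742  0.252     ] [ 0.46490874 -0.09657772  0.252     ]
```

jog_arm --steps '[0.034,0,-0.0027,0.01,0,0.034,0,-0.0027,0.025,0,0.034,0,-0.0027,0.04,0,0.034,0,-0.0027,0.052,0,0.034,0,-0.0027,0.062,0,0.034,0,-0.0027,0.072,0,0.034,0,-0.0027,0.08,0,0.034,0,-0.0027,0.087,0,0.034,0,-0.0027,0.092,0,0.034,0,-0.0027,0.092,0]'

```text
clock: 4.25
position: [0.4764, -0.1193, 0.1678]
ee_rot: [-0.013, 1.0, -0.0, -0.0]
ft_force: [-2.1, -1.1, 1.6]
grip_width: 0.397
```

```bash
sed -i 's/yb=.018/yb=.022/; s/-.181\]/-.179]/' h.py; python3 - <<'E'
from h import *
o,R=st()
snap('wrist','w2');snap('scene','s2')
a=cv2.imread('pics/w2.png')[150:380,130:410];b=cv2.imread('pics/s2.png')[140:300,200:420]
cv2.imwrite('pics/w2c.png',cv2.resize(a,None,fx=2.5,fy=2.5,interpolation=2));cv2.imwrite('pics/s2c.png',cv2.resize(b,None,fx=3.5,fy=3.5,interpolation=2))
E
```

```text
4.25 [ 0.4764 -0.1193  0.1678] box [-60.0809  61.0239] F [-2.0927 -1.1441  1.6295] T [ 0.0807  0.3716 -0.0271] g 0.03386985395150612
tooly yaw rel box y 0.004141020982944686 tilt [-0.0004 -0.0001 -1.    ]
```

View pics/w2c.png

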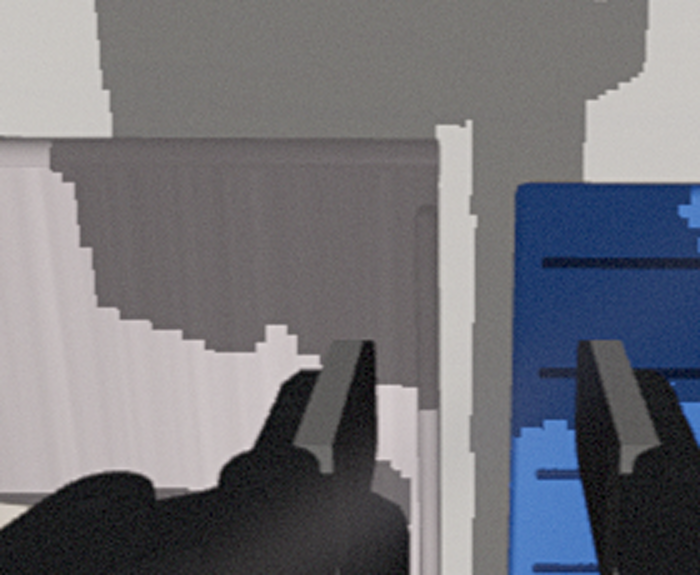

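View pics/s2c.png

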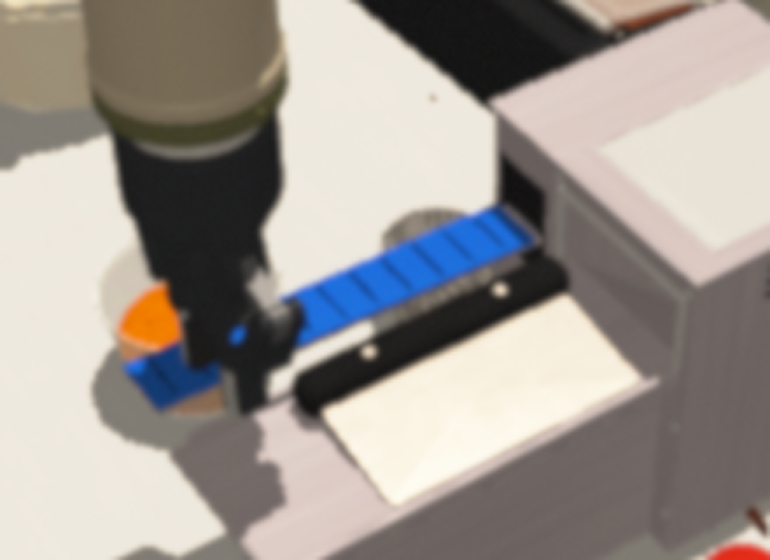

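jog_arm --steps '[0.034,0,0,0.002,0,0.034,0,0,0.004,0,0.034,0,0,0.006,0,0.034,0,0,0.008,0,0.034,0,0,0.01,0,0.034,0,0,0.012,0,0.034,0,0,0.0125,0,0.034,0,0,0.0125,0,0.034,0,0,0.0125,0,0.034,0,0,0.0125,0]'

```text
clock: 5.35
position: [0.4765, -0.1193, 0.1561]
ee_rot: [-0.013, 1.0, 0.0, 0.0]
ft_force: [-4.1, 0.0, 8.6]
grip_width: 0.395
```

```bash
cat >> h.py <<'E'
def planes(f):
    # median heights along the trough for paddle (blue) and deck, box frame
    a=np.load(f'pics/{f}.npz');d=a['d'];p=a['p'].astype(int);v,u=np.mgrid[:480,:640]
    P=np.stack([(u-a['K'][0,2])/a['K'][0,0]*d,(v-a['K'][1,2])/a['K'][1,1]*d,d,np.ones_like(d)],-1)@np.linalg.inv(a['T']).T
    xy=((P[...,:2]-tb)@Rb)*1e3;z=P[...,2]*1e3
    blue=(p[...,2]>p[...,0]+40)&(d>0)&(xy[...,1]>60)&(xy[...,1]<110)
    deck=(d>0)&(abs(xy[...,1])<40)&(xy[...,0]<-45)&(xy[...,0]>-95)&(abs(z-135)<12)
    print(f,'deck z',np.median(z[deck]) if deck.any() else None,deck.sum())
    for x in range(-90,140,20):
        m=blue&(abs(xy[...,0]-x)<10)
        if m.sum()>10:print('  paddle x',x,'z',np.median(z[m]).round(1),m.sum(),'y',xy[...,1][m].min().round(1),xy[...,1][m].max().round(1))
E
python3 - <<'E'
from h import *
o,R=st()
snap('wrist','w3');snap('scene','s3');snap('top','t3')
for f in('w3','s3','t3','t0'):planes(f)
b=cv2.imread('pics/s3.png')[140:300,200:420]
cv2.imwrite('pics/s3c.png',cv2.resize(b,None,fx=3.5,fy=3.5,interpolation=2))
E
```

```text
5.35 [ 0.4765 -0.1193  0.1561] box [-59.9637  61.0126] F [-4.127   0.0349  8.6074] T [0.1037 0.8538 0.0353] g 0.03370325122090789
tooly yaw rel box y 0.004116015031048435 tilt [ 0.      0.0004 -1.    ]
w3 deck z 135.38306892299494 18678
  paddle x -90 z 139.4 3119 y 66.9 103.0
  paddle x -70 z 139.9 3328 y 63.6 103.2
  paddle x -50 z 140.4 1445 y 66.8 103.2
  paddle x -30 z 140.9 1287 y 66.9 83.6
  paddle x -10 z 141.3 1087 y 66.8 87.5
s3 deck z 136.15526890266335 1056
  paddle x -90 z 140.2 142 y 65.8 104.0
  paddle x -70 z 140.3 121 y 65.2 100.6
  paddle x -10 z 142.2 35 y 65.7 101.9
  paddle x 10 z 142.7 155 y 65.0 105.8
  paddle x 30 z 142.9 154 y 65.0 102.2
  paddle x 50 z 143.3 162 y 64.7 103.7
  paddle x 70 z 143.9 156 y 62.6 104.6
  paddle x 90 z 144.4 148 y 64.8 103.5
  paddle x 110 z 144.9 145 y 64.9 102.1
  paddle x 130 z 144.8 102 y 65.2 101.9
t3 deck z 134.12333617374216 623
  paddle x 50 z 141.4 76 y 66.5 95.5
  paddle x 70 z 142.4 191 y 66.3 101.4
  paddle x 90 z 142.0 188 y 65.9 101.3
  paddle x 110 z 142.7 182 y 67.5 101.1
  paddle x 130 z 143.1 122 y 67.3 100.9
t0 deck z 134.12893003849902 1100
  paddle x -90 z 198.6 85 y 66.3 100.9
  paddle x -70 z 195.4 219 y 66.2 101.1
  paddle x -50 z 191.0 207 y 66.1 101.1
  paddle x -30 z 186.8 209 y 66.0 101.2
  paddle x -10 z 182.5 207 y 66.0 101.5
  paddle x 10 z 178.0 199 y 67.6 101.5
  paddle x 30 z 173.0 198 y 67.6 101.7
  paddle x 50 z 168.9 198 y 67.4 101.7
  paddle x 70 z 164.7 191 y 67.3 101.9
  paddle x 90 z 160.1 176 y 67.2 100.3
  paddle x 110 z 155.3 179 y 67.1 102.2
  paddle x 130 z 151.3 127 y 66.9 102.4
```

View pics/s3c.png

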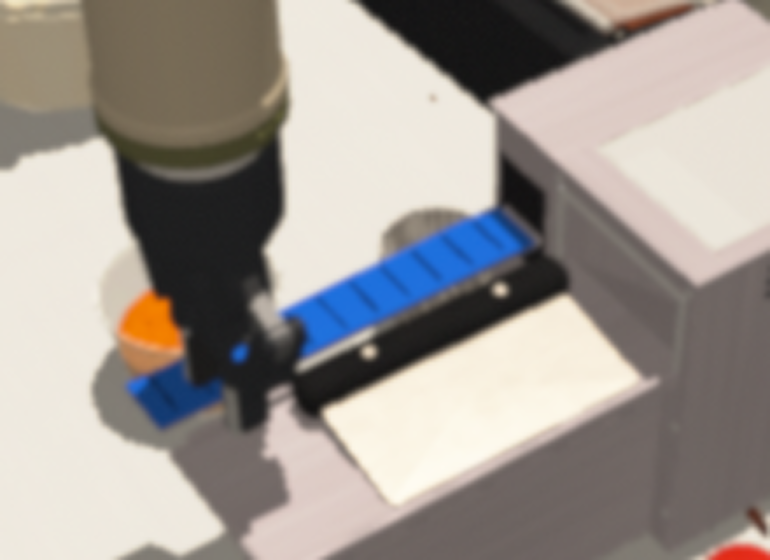

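View pics/w3.png

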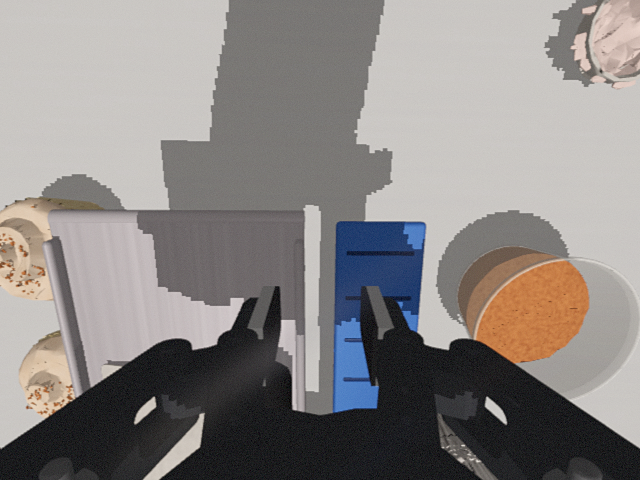

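jog_arm --steps '[0.034,0,0,-0.0015,0,0.034,0,0,-0.003,0,0.034,-0.003,0,-0.003,0,0.034,-0.007,0,-0.003,0,0.034,-0.011,0,-0.003,0,0.034,-0.015,0,-0.003,0,0.034,-0.019,0,-0.003,0,0.034,-0.023,0,-0.003,0,0.034,-0.027,0,-0.003,0,0.034,-0.03,0,-0.003,0]'

```text
clock: 6.5
position: [0.5068, -0.1185, 0.1587]
ee_rot: [-0.013, 1.0, -0.0, -0.0]
ft_force: [-2.9, 0.3, 2.7]
grip_width: 0.398
```

```bash
python3 - <<'E'
from h import *
o,R=st()
snap('wrist','w4');snap('scene','s4')
for f in('w4','s4'):planes(f)
b=cv2.imread('pics/s4.png')[140:300,200:420]
cv2.imwrite('pics/s4c.png',cv2.resize(b,None,fx=3.5,fy=3.5,interpolation=2))
E
```

```text
6.5 [ 0.5068 -0.1185  0.1587] box [-29.7     61.1943] F [-2.8555  0.3013  2.6742] T [0.0556 0.7339 0.025 ] g 0.034015431630493594
tooly yaw rel box y 0.004227569150639286 tilt [-0.0002 -0.     -1.    ]
w4 deck z 135.4133552512159 22795
  paddle x -90 z 141.9 3598 y 66.8 103.3
  paddle x -70 z 142.2 4366 y 66.8 103.3
  paddle x -50 z 142.5 3826 y 66.8 103.2
  paddle x -30 z 142.7 2351 y 63.9 103.2
  paddle x -10 z 143.1 1229 y 66.8 103.0
  paddle x 10 z 143.4 1495 y 66.8 87.6
  paddle x 30 z 143.5 338 y 67.1 87.3
s4 deck z 136.05112251956407 1049
  paddle x -90 z 142.7 143 y 64.7 103.4
  paddle x -70 z 142.9 166 y 65.4 105.0
  paddle x -50 z 143.2 156 y 64.4 101.6
  paddle x -30 z 143.3 60 y 65.9 99.0
  paddle x 30 z 144.7 73 y 64.3 101.6
  paddle x 50 z 144.4 155 y 64.1 104.1
  paddle x 70 z 144.7 155 y 64.6 104.6
  paddle x 90 z 144.8 148 y 63.7 104.3
  paddle x 110 z 145.2 151 y 63.2 103.1
  paddle x 130 z 145.5 98 y 64.1 103.1
```

View pics/s4c.png

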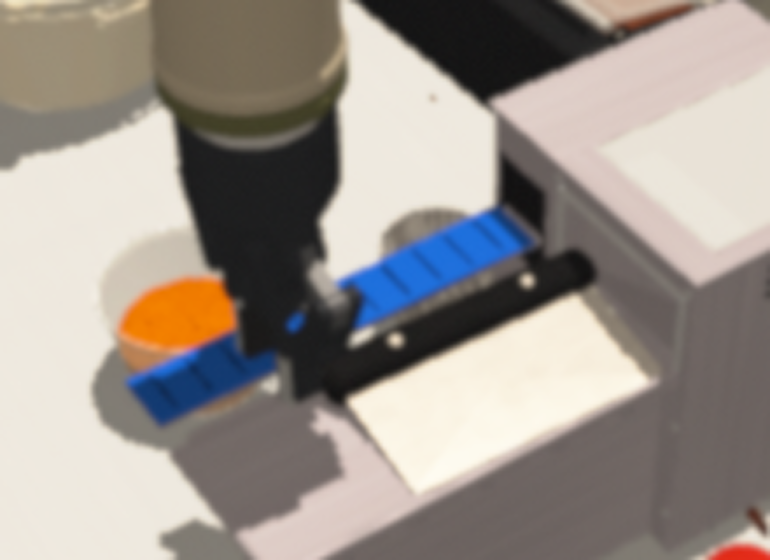

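View pics/w4.png

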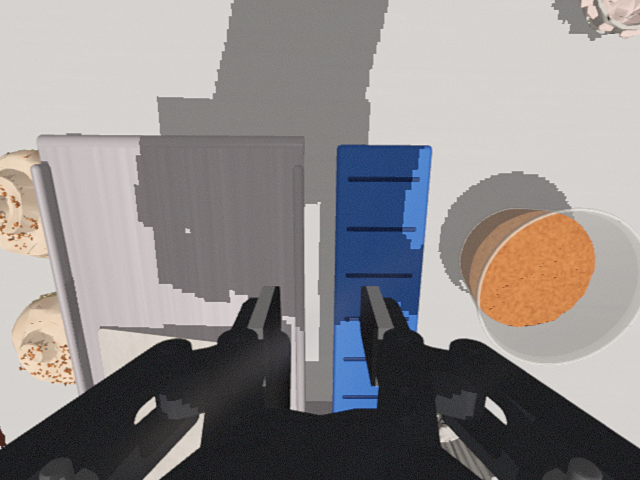

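jog_arm --steps '[0.034,-0.004,0,0,0,0.034,-0.009,0,0,0,0.034,-0.014,0,-0.0002,0,0.034,-0.019,0,-0.0002,0,0.034,-0.024,0,-0.0003,0,0.034,-0.029,0,-0.0004,0,0.034,-0.034,0,-0.0005,0,0.034,-0.039,0,-0.0006,0,0.034,-0.044,0,-0.0006,0,0.034,-0.049,0,-0.0006,0]'

```text
clock: 7.6
position: [0.5558, -0.1172, 0.1594]
ee_rot: [-0.013, 1.0, 0.0, -0.0]
ft_force: [-3.6, -0.1, 4.6]
grip_width: 0.4
```

```bash
python3 - <<'E'
from h import *
o,R=st()
snap('wrist','w5');snap('scene','s5');snap('top','t5')
for f in('w5','s5'):planes(f)
b=cv2.imread('pics/s5.png')[140:300,200:420]
cv2.imwrite('pics/s5c.png',cv2.resize(b,None,fx=3.5,fy=3.5,interpolation=2))
E
```

```text
7.6 [ 0.5558 -0.1172  0.1594] box [19.3944 61.4131] F [-3.5784 -0.0808  4.5777] T [0.1241 0.9511 0.0461] g 0.03415122908619089
tooly yaw rel box y 0.004220533814019788 tilt [-0.0001  0.0001 -1.    ]
w5 deck z 135.36013773980167 30105
  paddle x -90 z 141.8 4529 y 66.7 103.1
  paddle x -70 z 142.1 5819 y 66.7 103.2
  paddle x -50 z 142.4 5144 y 66.7 103.3
  paddle x -30 z 142.7 4616 y 66.7 103.4
  paddle x -10 z 143.0 4055 y 66.8 103.3
  paddle x 10 z 143.3 3353 y 64.2 103.1
  paddle x 30 z 143.6 1473 y 66.8 103.5
  paddle x 50 z 143.9 1314 y 66.9 84.2
  paddle x 70 z 144.1 1143 y 66.8 88.0
s5 deck z 136.07896438337409 1043
  paddle x -90 z 142.7 136 y 65.5 101.5
  paddle x -70 z 143.0 154 y 65.9 100.0
  paddle x -50 z 143.0 155 y 64.6 101.2
  paddle x -30 z 143.4 163 y 65.1 103.4
  paddle x -10 z 143.9 156 y 65.6 102.4
  paddle x 10 z 143.9 114 y 64.5 100.2
  paddle x 30 z 144.5 18 y 69.8 79.0
  paddle x 50 z 144.4 13 y 85.2 91.5
  paddle x 90 z 144.9 87 y 66.0 101.0
  paddle x 110 z 145.2 151 y 64.8 104.4
  paddle x 130 z 145.4 99 y 64.2 100.8
```

View pics/s5c.png

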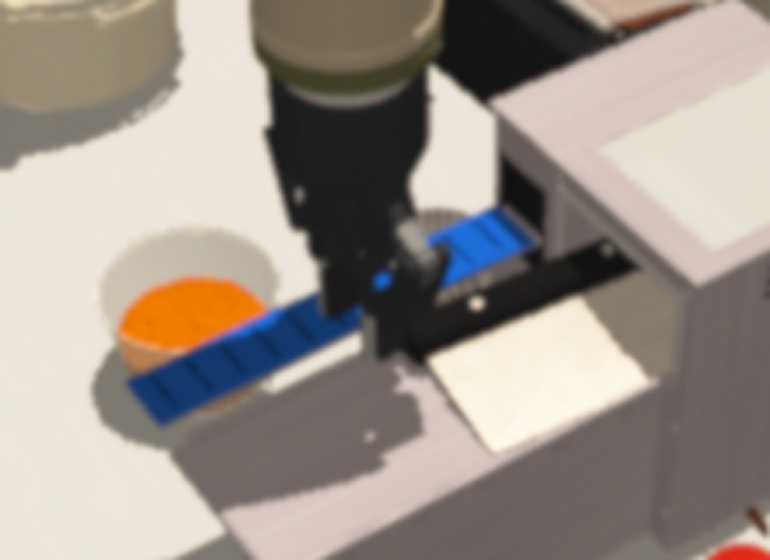

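View pics/w5.png

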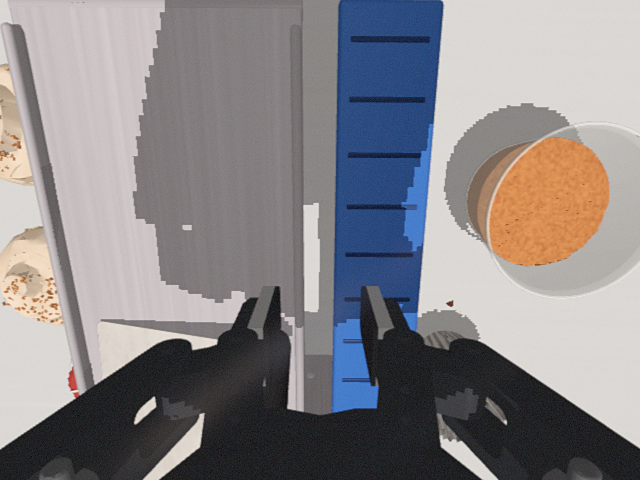

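jog_arm --steps '[0.034,-0.004,0,0,0,0.034,-0.009,0,0,0,0.034,-0.014,0,-0.0002,0,0.034,-0.019,0,-0.0002,0,0.034,-0.024,0,-0.0003,0,0.034,-0.029,0,-0.0004,0,0.034,-0.033,0,-0.0005,0,0.034,-0.037,0,-0.0005,0,0.034,-0.04,0,-0.0005,0,0.034,-0.042,0,-0.0005,0]'

```text
clock: 8.75
position: [0.5972, -0.1163, 0.1599]
ee_rot: [-0.013, 1.0, 0.0, -0.001]
ft_force: [-6.3, 1.2, 6.4]
grip_width: 0.398
```

```bash
python3 - <<'E'
from h import *
o,R=st()
snap('wrist','w6');snap('scene','s6')
for f in('w6',):planes(f)
b=cv2.imread('pics/s6.png')[140:300,200:420]
cv2.imwrite('pics/s6c.png',cv2.resize(b,None,fx=3.5,fy=3.5,interpolation=2))
E
```

```text
8.75 [ 0.5972 -0.1163  0.1599] box [60.7308 61.4093] F [-6.322   1.1771  6.3578] T [0.1766 1.352  0.0779] g 0.033963994671108284
tooly yaw rel box y 0.003994623204753654 tilt [-0.0011  0.0002 -1.    ]
w6 deck z 135.3275604608391 6860
  paddle x -50 z 142.3 4283 y 66.6 103.3
  paddle x -30 z 142.6 5811 y 66.6 103.2
  paddle x -10 z 142.9 5190 y 66.6 103.2
  paddle x 10 z 143.2 4625 y 66.6 103.1
  paddle x 30 z 143.5 4097 y 66.6 103.0
  paddle x 50 z 143.8 3443 y 64.1 103.0
  paddle x 70 z 144.1 1514 y 66.6 103.4
  paddle x 90 z 144.4 1302 y 66.6 83.9
  paddle x 110 z 144.6 1211 y 66.7 87.9
```

View pics/s6c.png

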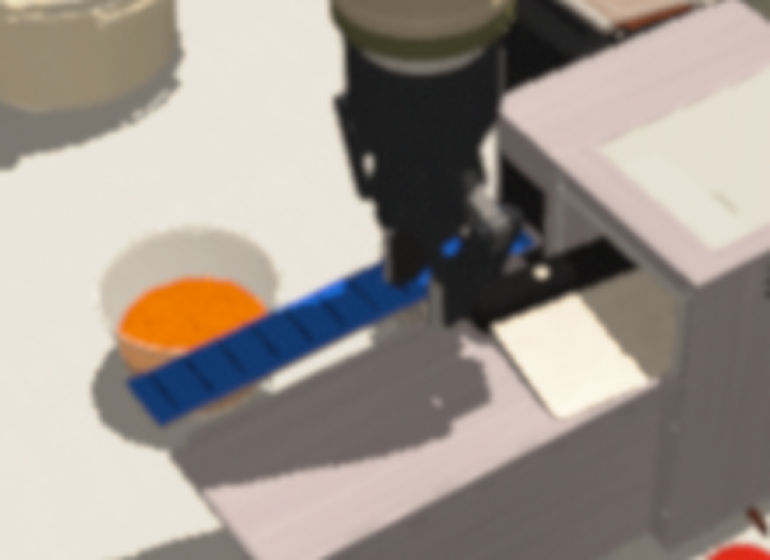

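View pics/w6.png

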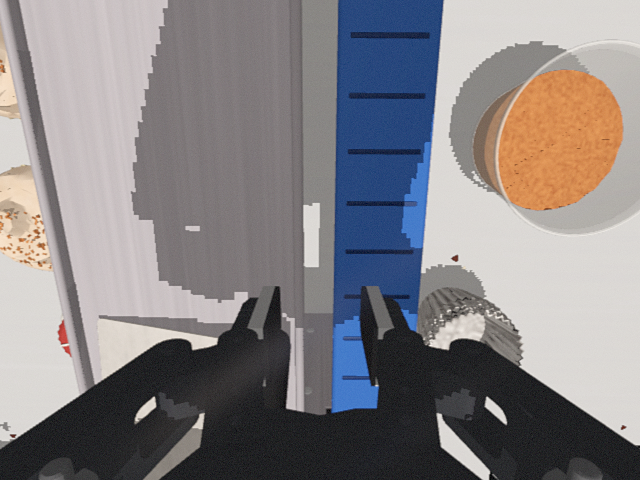

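jog_arm --steps '[0.034,-0.003,0,-0.0001,0,0.034,-0.006,0,-0.0001,0,0.034,-0.009,0,-0.0001,0,0.034,-0.0095,0,-0.0001,0,0.034,-0.006,0,0,0,0.034,0.0,0,0,0,0.034,0.006,0,0,0,0.034,0.008,0,0,0,0.034,0.008,0,0,0,0.034,0.008,0,0,0]'

```text
clock: 9.85
position: [0.5909, -0.1162, 0.1608]
ee_rot: [-0.013, 1.0, -0.0, 0.002]
ft_force: [2.3, 0.4, 5.2]
grip_width: 0.398
```

```bash
python3 - <<'E'
from h import *
o,R=st()
snap('wrist','w7');snap('scene','s7');snap('top','t7')
planes('w7')
b=cv2.imread('pics/s7.png')[140:300,200:420]
cv2.imwrite('pics/s7c.png',cv2.resize(b,None,fx=3.5,fy=3.5,interpolation=2))
b=cv2.imread('pics/t7.png')[85:285,250:430]
cv2.imwrite('pics/t7c.png',cv2.resize(b,None,fx=3,fy=3,interpolation=2))
E
```

```text
9.85 [ 0.5909 -0.1162  0.1608] box [54.4312 61.5676] F [2.311  0.4413 5.2351] T [ 0.065  -0.4431 -0.036 ] g 0.03396817086762543
tooly yaw rel box y 0.004485923458210438 tilt [ 0.0035 -0.0001 -1.    ]
w7 deck z 135.29972835710498 10989
  paddle x -50 z 144.3 6283 y 66.6 103.1
  paddle x -30 z 144.4 5721 y 66.6 103.0
  paddle x -10 z 144.5 5036 y 66.6 103.2
  paddle x 10 z 144.6 4493 y 66.6 103.1
  paddle x 30 z 144.7 3935 y 66.7 103.1
  paddle x 50 z 144.8 2766 y 63.7 103.3
  paddle x 70 z 144.9 1306 y 66.7 103.7
  paddle x 90 z 145.0 1446 y 66.7 88.0
  paddle x 110 z 145.0 717 y 66.9 88.0
  paddle x 130 z 97.9 12 y 68.0 71.0
```

View pics/s7c.png

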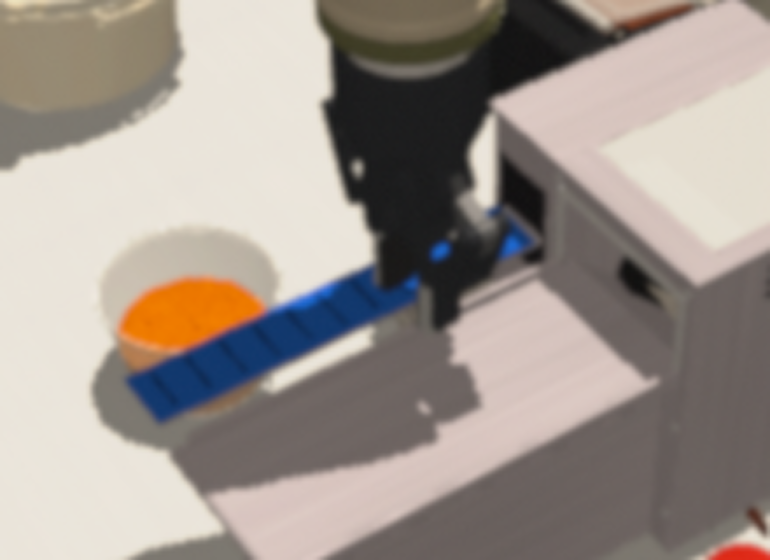

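View pics/w7.png

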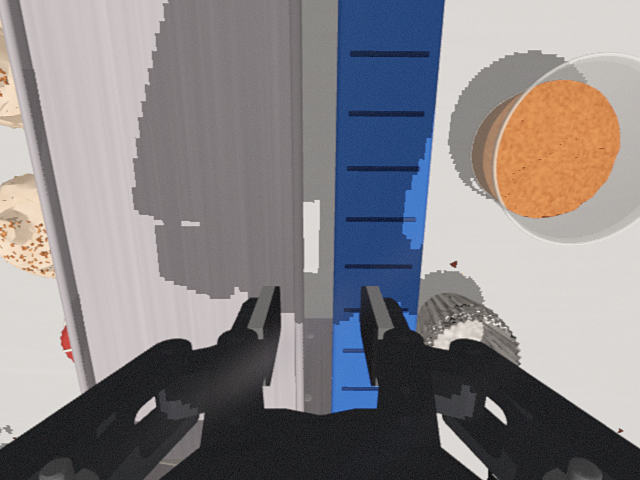

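View pics/t7c.png

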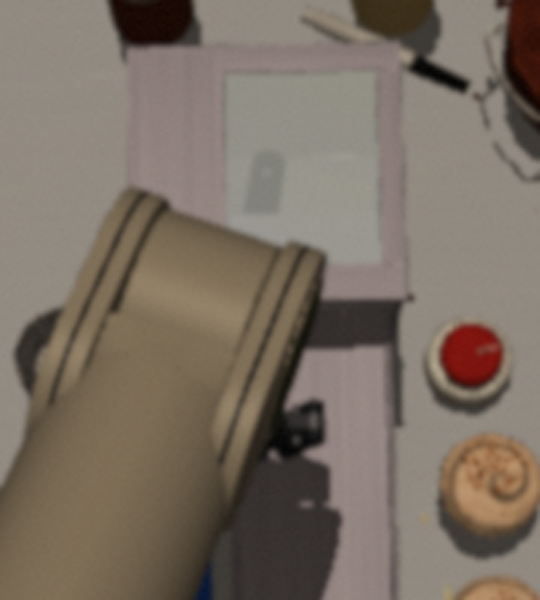

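jog_arm --steps '[0.034,0,0,0.0008,0,0.034,0,0,0.0008,0,0.034,0,0,0.0008,0,0.034,0,0,0.0008,0,0.034,0,0,0.0008,0,0.034,0,0,0.0008,0,0.034,0,0,0.0008,0,0.034,0,0,0.0008,0,0.034,0,0,0.0008,0,0.034,0,0,0.0008,0]'

```text
clock: 11.0
position: [0.5908, -0.1163, 0.1599]
ee_rot: [-0.013, 1.0, -0.0, 0.002]
ft_force: [1.5, -0.0, 5.8]
grip_width: 0.4
```

```bash
python3 - <<'E'
from h import *
o,R=st()
snap('scene','s8');snap('top','t8')
b=cv2.imread('pics/s8.png')[140:300,300:480]
cv2.imwrite('pics/s8c.png',cv2.resize(b,None,fx=3.5,fy=3.5,interpolation=2))
b=cv2.imread('pics/t8.png')[85:285,250:430]
cv2.imwrite('pics/t8c.png',cv2.resize(b,None,fx=3,fy=3,interpolation=2))
for u,v in[(335,137),(340,145),(350,150),(360,140)]:print(pt('t8',u,v))
E
```

```text
11.0 [ 0.5908 -0.1163  0.1599] box [54.366  61.5274] F [ 1.4712 -0.0226  5.7519] T [ 0.1079 -0.3293 -0.0607] g 0.0341385411920904
tooly yaw rel box y 0.004427427532998539 tilt [ 0.0032 -0.0001 -1.    ]
[ 0.7689 -0.1421  0.2066]
[ 0.7538 -0.1515  0.2048]
[ 0.7443 -0.1702  0.2041]
[ 0.7635 -0.1889  0.2051]
```

View pics/s8c.png

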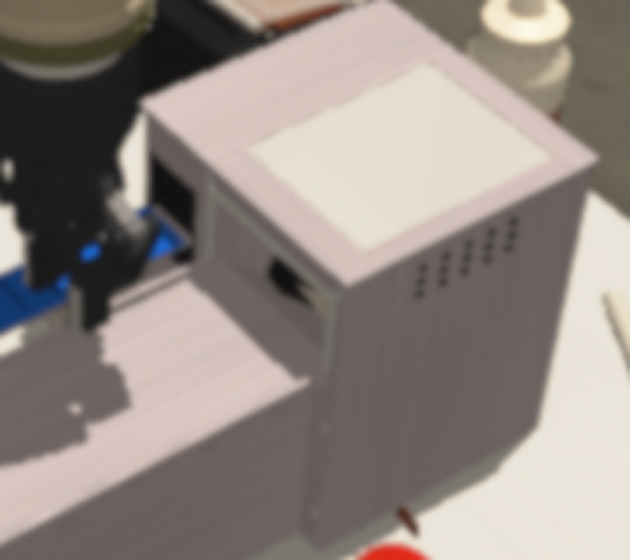

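View pics/t8c.png

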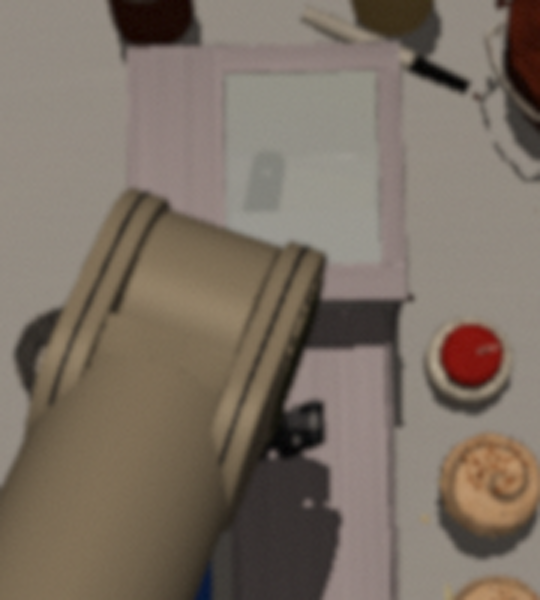

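```bash
python3 - <<'E'
from h import *
b=lambda p:(1e3*Rb.T@(p[:2]-tb)).round(1)
for n,u,v in[('far',250+267/3,85+150/3),('near',250+263/3,85+212/3)]:
  for z in(.01,.02,.03,.05,.07,.1,.13):print(n,z,b(pt('t8',u,v,z)),'ramp z+26/cos at x',135-(b(pt('t8',u,v,z))[0]-150)*.966)
# scene: predicted pixels
for bx,bz in[(146,193),(150,135),(165,121),(175,140),(200,87),(283,6)]:
  print(bx,bz,(px('s8',np.r_[Rb@[bx/1e3,.036]+tb,bz/1e3])-[300,140])*3.5)
d7=cv2.imread('pics/t7.png');d8=cv2.imread('pics/t8.png');print(abs(d7[100:180,320:380].astype(int)-d8[100:180,320:380]).max())
a=np.load('pics/s8.npz')
for x,y in((285,275),(292,285),(310,295),(250,250),(260,300)):
  p=pt('s8',300+x/3.5,140+y/3.5);print(x,y,b(p),p[2])
E
```

```text
far 0.01 [305.4  23.5] ramp z+26/cos at x -15.11639999999997
far 0.02 [301.9  23.6] ramp z+26/cos at x -11.73539999999997
far 0.03 [298.3  23.6] ramp z+26/cos at x -8.257800000000003
far 0.05 [291.2  23.7] ramp z+26/cos at x -1.3991999999999791
far 0.07 [284.1  23.8] ramp z+26/cos at x 5.459399999999988
far 0.1 [273.4  23.9] ramp z+26/cos at x 15.795600000000022
far 0.13 [262.8  24. ] ramp z+26/cos at x 26.03519999999999
near 0.01 [257.9  27.4] ramp z+26/cos at x 30.76860000000002
near 0.02 [254.8  27.4] ramp z+26/cos at x 33.7632
near 0.03 [251.6  27.4] ramp z+26/cos at x 36.85440000000001
near 0.05 [245.2  27.4] ramp z+26/cos at x 43.036800000000014
near 0.07 [238.8  27.4] ramp z+26/cos at x 49.21919999999999
near 0.1 [229.3  27.4] ramp z+26/cos at x 58.39619999999999
near 0.13 [219.7  27.5] ramp z+26/cos at x 67.66980000000001
146 193 [238.20432051 194.95425623]
150 135 [239.54537275 274.1314209 ]
165 121 [260.43195977 282.15854261]
175 140 [276.92767471 249.23971095]
200 87 [306.79990289 301.75037116]
283 6 [405.49863834 343.91278948]
12
285 275 [177.7  30.8] 0.12356715494799153
292 285 [180.3  27.4] 0.11727058042288763
310 295 [181.9  13.9] 0.11937530336731839
250 250 [170.2  52.8] 0.12939451903168786
260 300 [148.2  15.5] 0.1329160723048376
```

jog_arm --steps '[0.034,0,0,-0.003,0,0.034,0,0,-0.008,0,0.034,0,0,-0.014,0,0.034,0,0,-0.021,0,0.034,0,0,-0.029,0,0.034,0,0,-0.04,0,0.034,0,0,-0.06,0,0.034,0,0,-0.085,0,0.034,0,0,-0.11,0,0.034,0,0,-0.12,0]'

```text
clock: 12.1
position: [0.5897, -0.1168, 0.2816]
ee_rot: [-0.013, 1.0, -0.0, 0.001]
ft_force: [0.7, -0.7, -1.1]
grip_width: 0.4
```

jog_arm --steps '[0.034,0.02,0,-0.01,0,0.034,0.05,0.02,-0.02,0,0.034,0.08,0.05,-0.02,0,0.034,0.1,0.09,-0.02,0,0.034,0.1,0.13,-0.02,0,0.034,0.1,0.17,-0.02,0,0.034,0.1,0.2,-0.02,0,0.034,0.1,0.22,-0.02,0,0.034,0.1,0.22,-0.02,0,0.034,0.1,0.22,-0.02,0]'

```text
clock: 13.1
position: [0.4834, 0.1005, 0.2986]
ee_rot: [-0.013, 1.0, -0.0, -0.0]
ft_force: [0.3, -1.4, -0.3]
grip_width: 0.399
```

```bash
python3 - <<'E'
from h import *
o,R=st()
snap('scene','s9');snap('top','t9')
planes('t9')
b=cv2.imread('pics/s9.png')[140:300,300:480]
cv2.imwrite('pics/s9c.png',cv2.resize(b,None,fx=3.5,fy=3.5,interpolation=2))
E
```

```text
13.1 [0.4834 0.1005 0.2986] box [-48.2172 280.6385] F [ 0.2691 -1.4209 -0.3031] T [-0.0269 -0.0255  0.0267] g 0.03405753104068611
tooly yaw rel box y 0.004466472108872542 tilt [-0.001  -0.0008 -1.    ]
t9 deck z 134.1356487964527 1102
  paddle x -90 z 198.6 86 y 66.3 100.8
  paddle x -70 z 195.4 219 y 66.2 100.9
  paddle x -50 z 191.4 207 y 66.2 101.3
  paddle x -30 z 186.8 213 y 66.1 101.3
  paddle x -10 z 182.2 208 y 65.9 101.3
  paddle x 10 z 177.7 198 y 67.7 101.6
  paddle x 30 z 173.4 199 y 67.5 101.7
  paddle x 50 z 168.7 198 y 67.5 101.9
  paddle x 70 z 164.5 193 y 67.3 101.8
  paddle x 90 z 160.3 184 y 67.1 100.0
  paddle x 110 z 155.3 175 y 67.2 102.2
  paddle x 130 z 151.7 134 y 67.0 102.1
```

View pics/s9c.png

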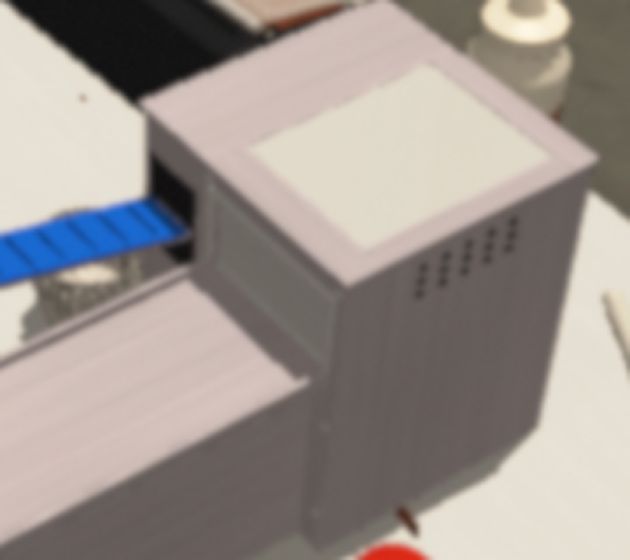

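View pics/t9.png

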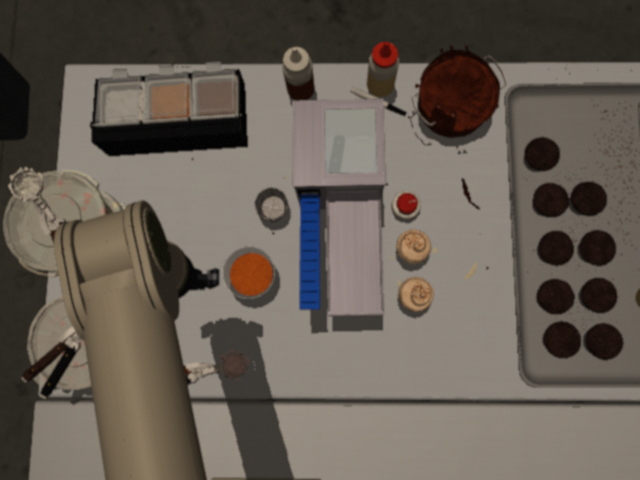

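The paddle is back up at its starting heights, the flap is shut, the scraper lies in the box, and the other things stand where they did. Handing in.

```bash
python3 - <<'E'
from h import *
a=cv2.imread('pics/t0.png').astype(int);b=cv2.imread('pics/t9.png').astype(int)
print([abs(a[y0:y1,x0:x1]-b[y0:y1,x0:x1]).mean().round(1) for x0,x1,y0,y1 in[(255,290,185,230),(225,280,245,300),(388,425,188,222),(393,435,228,312)]])
print(manip.hand_in())
E
```

```text
[np.float64(3.2), np.float64(3.1), np.float64(3.5), np.float64(3.8)]
the job is handed in; nothing more can be done
None
```

The scraper went down the chute and the flap is shut again; I handed the job in at about 13 s of the 51 s allowed.

- **Pressing:** One fingertip pressed the paddle past level, to about 0.225–0.24 rad. It touched the stop once, lightly, at about 9 N.
- **Pushing:** The other fingertip pushed the handle end along the trough until the scraper's middle was about 12 mm past the sill. I then drew the tip back, the scraper tipped and slid down, and I held the paddle for another second before letting it up.

**Last checks:**
- **Scraper:** The window shows it in the box. Its nose is near the floor, and its rear end lies below deck level, out of the flap's sweep.
- **Paddle and flap:** The paddle's heights match the starting picture to about 0.5 mm, and the flap looks shut.
- **Bystanders:** The timer, cupcakes, cup and foil cups look unmoved when the before and after pictures are compared.
- **Robot:** The gripper is clear of everything.

**Disagreements and limits:**
- **Box position:** The top and wrist cameras differed by 2–3 mm in the box's sideways position. I worked to about the wrist's value, and the later readings fitted it.
- **Fingertip reach:** The wrist picture put the fingertip 11 mm ahead of the TCP (the tool's reference point), but contact with the paddle showed about 16 mm.
- **Flap clearance:** I could not see directly that the scraper never touched the flap. I rely on the paddle being at 0.225 rad or more each time I measured it from the push onwards.

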